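# Refit the waffle iron's control knob and hold it pressed in

### The job

The control knob has come off the waffle iron: pick it up, turn it so that its D-shaped hole matches the D-shaped brass shaft standing up from the iron's console, and push it fully home on the shaft. Keep pressing so that the sprung shaft stays pushed down to its stop, as one does to light the burner, and finish like that, still gripping the knob and pressing it down without letting go. Leave the other kitchen things where they are.

Things in the scene. Friction and masses are not known exactly. Their poses are not given: they have to be found in the camera images.
- knob_mid (a point): loose knob standing hole-down on the shelf, 45 mm tall, about 60 g: round grey skirt 48 mm across, 23 mm tall; on it a white bar grip 46 mm long (along x), 14 mm wide (y), 22 mm tall. Point: on its axis half-way up, 22.5 mm above the underside. z is up the axis; x points to the end of the bar with the red pointer line.
- knob_hole (a point): centre of the knob's underside, axes as the knob's: mouth of a blind D-shaped hole on the axis, 20 mm deep, 14 mm across, flat wall 4 mm from the axis on the +x (red pointer) side, mouth flared by 2.8 mm. It fits the shaft one way round only, within about 10 degrees.
- shaft_tip (a point): centre of the top of the upright brass D-shaft, 12 mm across, standing 28 mm above the iron's black console; z up; its flat is 3 mm from the axis on this frame's +x side. 1 mm clearance in the knob's hole. Home: the top touches the hole's end, 2.5 mm below the knob's middle point. Sprung: it goes straight down 5 mm to its stop.
- iron: fixed waffle iron; origin on the shelf under the shaft's axis. Dark box 260 mm wide (y -140 to 120 mm), from x -50 to 250 mm: console in front, its face 76 mm high, then the aluminium waffle plate (84 mm high), then the lid folded back flat (to x 507 mm, 70 mm high).
- spindle (a joint): how far the D-shaft is pressed down, m: 0 up, 0.005 at its stop. A spring resists: about 4 N to start moving, 9 N at the stop. It springs back when let go.
- valve (a joint): turn of the D-shaft about its upright axis relative to the iron, rad, counter-clockwise from above positive. Stiff (0.15 N m of friction), it stays where it is and need not be turned. A flat yellow pointer on the console, 6 to 30 mm from the axis, turns with it and points to the side of the flat (+x of shaft_tip).
- jug: white ceramic jug, 92 mm across, 140 mm tall, handle on its +y side; origin at the centre of its underside. Bystander.
- sugar_jar: jar with a pale wooden cap, 64 mm across, 110 mm tall; origin at the centre of its underside. Bystander.
- bowl: blue ceramic bowl, 100 mm across, 50 mm tall; origin at the centre of its underside. Bystander.
- timer: yellow kitchen timer, 60 mm across, 54 mm tall; origin at the centre of its underside. Bystander.
- ladle: stainless ladle lying on the shelf, 84 mm bowl at the origin, 270 mm handle towards its -x, under 40 mm tall. Bystander.
Things that resemble listed ones, but are neither listed nor needed, are in the scene too. Leave any black look-alike of the part that bears knob_mid alone.

How it is judged:
By the outcome, as a careful person would: the job done as asked, in the order asked, and still so for the second after the job is handed in, while the arm keeps its last pose, push and grip.
It also fails if it takes over 54 s, if anything falls off the work surface, if the arm or the gripper's body presses on something with over 40 N, if the wrist force passes 120 N, or if a joint passes its speed limit or range.

### The arm

A 7-joint arm with a two-finger parallel gripper is mounted at the origin on the work surface. World frame = base frame: x ahead of the robot, y to its left, z up, the work surface at z = 0. Lengths are in m, angles in degrees, forces in N, time in s.
With the tool pointing down it reaches from about 0.4 to 0.85 m from the base axis. Payload 10.4 kg.
Tool frame: the origin (TCP) lies on the centre line of the jaws, within the pads' length; the fingertips stand 14 mm ahead of it and the grasp point (between the pads) lies 5 mm behind it; z points along the fingers, y is the line along which they close (so a half turn about z gives the same grasp; the last joint's range is limited). The gripper opens to 85 mm and grips with 20 to 120 N. Pads are 22 mm wide; open, the fingers measure 114 mm over their backs; the gripper's body (76 mm by 85 mm) begins 54 mm behind the grasp point. The pads swing forward as they close: fully open they stand 13 mm farther back than shut.
Start: joints at [-77.613, 19.034, -3.707, 83.658, 1.238, 77.344, -5.071], TCP at [0.148, 0.607, 0.245] pointing down, gripper open.
Joint ranges: [-148.97, 148.97], [-28.65, 121.19], [-84.17, 76.75], [9.2, 138.47], [-72.65, 252.65], [3.7, 117.97], [-149.18, 149.18]. Speed limits (degrees/s): [127.2, 127.2, 159.86, 159.86, 180, 180, 180].

### API

Orientations are given as [roll, pitch, yaw] about the fixed x, y, z axes, in that order (R = Rz(yaw) Ry(pitch) Rx(roll)).
In Python, from bench import r gives the robot as it stands.
- The arm moves only by the tool apply_moves, never from a script. Its argument "moves" is one flat list of numbers, 7 for each row, row after row: the turn, a rotation vector about the tool's x, y, z in degrees, then the shift along the tool's x, y, z in cm, then the finger opening in cm, from 0 to 8.54. A call has 1 to 12 rows; each row is the pose to reach, as a shift and turn from the pose commanded when the call began, along the tool's axes at that moment; what a row does not reach only later rows make up. A row lasts 1/10 s, in which the tool goes at most 50 mm and 8.59 degrees, less where a joint would pass 70% of its speed; a pose out of reach is approached as far as the arm can. A call with a gripper value outside its range is refused whole. The fingers move at their own pace and stop on an object; "squeeze" is the grip in N (left out, the last holds). Time passes only in rows, so rows that repeat a pose let the fingers close. It gives the time, the measured TCP pose, the force, the opening and the grip force at its end, in the units of the state.
- r.read_state(): the state, without advancing time (a new reading comes with each control period).
- r.read_camera(name): name is "side" or "top" or "wrist"; returns a dict with "color" (384x512x3 uint8, red, green, blue), "depth" (384x512 float32, m along the optical axis (not along the pixel's ray), 0 where there is no reading), "camera_matrix" (3x3 intrinsics, pixels), "k1" (the pictures are not rectified: a ray, as slopes to the right and down, at radius r is drawn at 1 + k1 r^2 times it, then the intrinsics apply), "world_to_cam" (4x4, takes a point from world to camera coordinates). Camera axes: x right, y down, z forward; pixel columns grow to the right and rows downward; lengths in m; the calibration is good to about 2 mm. A picture is of the moment at which its call begins.
- r.job_done(): hands the job in; it is judged then, once.
The state is a dict: "clock": time; "joint_pos": joint angles; "qd": joint speeds; "joint_torque": joint torques, N m; "tcp_pos": TCP position; "eef_rot": TCP orientation; "contact_force": force on the tool from outside, world axes, zero at the start; "ft_torque": the same for the moment, N m; "width": opening from 0.0 (shut) to 1.0 (fully open); "gripper_force": force on a finger pad.
Only numpy, scipy, OpenCV 4.12 (cv2) and the standard library are available. Lean on these libraries where they do the work, as an engineer would, in place of code of your own. Each camera call takes 0.05 s, during which the arm holds its last target. There are 200 camera calls.

## Working session

There is one attempt and no reset: what is moved stays moved. The work goes in short steps, Python scripts to look and compute and a tool call to move; the robot and the scene stay as the last step left them, time stands still between calls to the robot, and variables do not carry over. Pictures are saved under pics/ and viewed, at most 10 in all, crops included, and the job is handed in when it is done.

Besides the shell and the picture viewer there is one more tool, called by a JSON object that holds its "api" and its "payload", one argument or row to a line. apply_moves: Moves the arm, as the interface text tells. Its arguments: {"type":"object","properties":{"moves":{"type":"array","items":{"type":"number"}},"squeeze":{"type":"number"}},"required":["moves"]}

```bash
mkdir -p pics
cat > h.py <<'E'
import numpy as np,cv2
from bench import r
from scipy.spatial.transform import Rotation as Ro
def ray(c,u,v):
    K=c["camera_matrix"];d=np.array([c["k1"],0,0,0,0],float)
    p=cv2.undistortPoints(np.array([[[u,v]]],float),K,d)[0,0]
    T=c["world_to_cam"];R=T[:3,:3];o=-R.T@T[:3,3]
    return o,R.T@np.array([p[0],p[1],1])
def onz(c,u,v,z):
    o,d=ray(c,u,v);return o+d*(z-o[2])/d[2]
def dep(c,u,v):
    o,d=ray(c,u,v);return o+d*c["depth"][int(v),int(u)]
def save(c,n): cv2.imwrite("pics/"+n,c["color"][...,::-1])
def pose():
    s=r.read_state();return np.array(s["tcp_pos"]),Ro.from_euler("xyz",s["eef_rot"],degrees=True),s
E
python3 - <<'E'
from h import *
ims=[]
for n in("top","side"):
    c=r.read_camera(n);np.save(n+".npy",c,allow_pickle=True);save(c,n+".png")
    print(n,c["camera_matrix"].tolist(),c["k1"],np.round(c["world_to_cam"],3).tolist())
print(r.read_state())
E
```

```text
top [[439.98542440985847, 0.0, 253.529957284412], [0.0, 439.98542440985847, 197.8167038228624], [0.0, 0.0, 1.0]] -0.06888452878168969 [[0.002, -1.0, -0.003, -0.025], [-0.977, -0.001, -0.212, 0.573], [0.212, 0.003, -0.977, 1.456], [0.0, 0.0, 0.0, 1.0]]
side [[368.11585744923923, 0.0, 252.9847073329988], [0.0, 368.11585744923923, 191.39920495075077], [0.0, 0.0, 1.0]] -0.12146604399593654 [[-0.981, -0.196, -0.001, 0.519], [-0.124, 0.627, -0.769, 0.148], [0.152, -0.754, -0.639, 1.023], [0.0, 0.0, 0.0, 1.0]]
{'clock': 0.1, 'joint_pos': array([-77.61417045,  19.0683562 ,  -3.70548032,  83.70044512,
         1.23757604,  77.34450517,  -5.07031195]), 'qd': array([ 0.05927521, -0.01300932, -0.01684481, -0.06297143, -0.02838768,
       -0.05604257,  0.00968801]), 'joint_torque': array([ 1.76464437e-03, -6.26748061e+01,  4.94658505e-02, -3.92429638e+01,
        1.62593485e-02,  7.03290571e-03,  8.27946496e-05]), 'tcp_pos': array([0.14776201, 0.60695328, 0.24460163]), 'eef_rot': array([-1.79926625e+02,  3.84424954e-03,  1.66319269e+02]), 'contact_force': array([0.2491709 , 0.09207612, 0.97489475]), 'ft_torque': array([-0.00318911, -0.01334982, -0.05472117]), 'gripper_force': 0.0, 'width': 0.9940541183598253}
```

View pics/top.png

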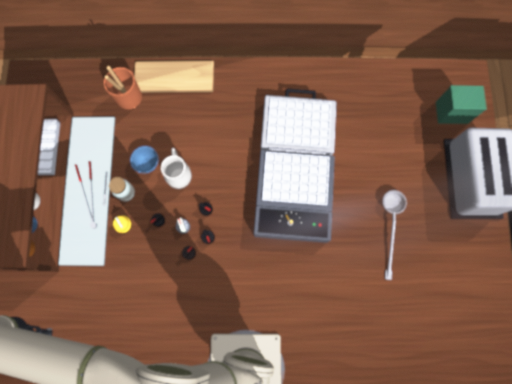

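View pics/side.png

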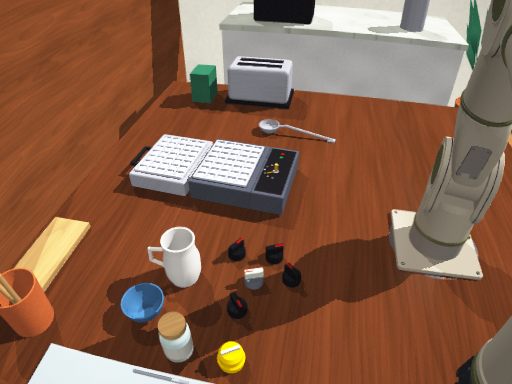

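The top view shows the white knob at about (182,226), with black knobs around it at (206,208), (208,237), (188,253) and (158,220). The console shaft is near (290,220). The side view has the knob at (254,277) and the shaft near (276,168). I'll enlarge both.

Run:
```python
from h import *
t=np.load("top.npy",allow_pickle=True).item();s=np.load("side.npy",allow_pickle=True).item()
def crop(c,u,v,w=25,k=8): return cv2.resize(c["color"][v-w:v+w,u-w:u+w,::-1],None,fx=k,fy=k,interpolation=cv2.INTER_CUBIC)
cv2.imwrite("pics/z.png",np.vstack([np.hstack([crop(t,182,226,25,6),crop(t,290,220,25,6)]),np.hstack([crop(s,254,277,25,6),crop(s,276,170,25,6)])]))
for n,u,v,z in(("knob",182,226,.045),("shaft",290,221,.1),("b1",206,208,.04),("b2",208,237,.04),("b3",188,253,.04),("b4",158,220,.04)):
    print(n,onz(t,u,v,z).round(4),dep(t,u,v).round(4))
print(dep(s,254,272),onz(s,254,271,.045),dep(s,276,167))
```

```text
knob [0.4766 0.222  0.045 ] [0.4765 0.2219 0.0458]
shaft [ 0.4857 -0.1458  0.1   ] [ 0.2517 -0.0293  1.5439]
b1 [0.5409 0.1412 0.04  ] [0.5407 0.141  0.0409]
b2 [0.4394 0.1319 0.04  ] [0.4382 0.1309 0.0494]
b3 [0.3843 0.1991 0.04  ] [0.3839 0.1984 0.0443]
b4 [0.4982 0.3073 0.04  ] [0.5001 0.3099 0.0285]
[0.48066606 0.2300765  0.04694518] [0.48155418 0.22558301 0.045     ] [ 0.48505102 -0.1451869   0.09484725]
```

View pics/z.png

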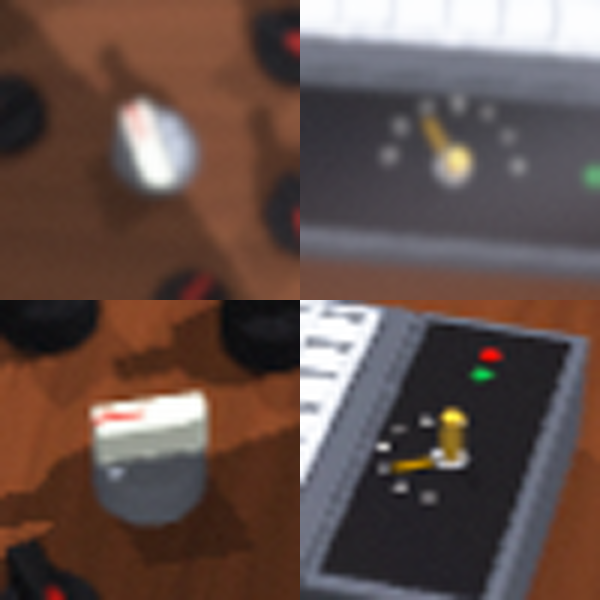

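The red end of the bar points up and slightly left in the top view, so its yaw is about 18°. The yellow pointer gives a shaft yaw of about 31°. I'll go above the knob with tool x along knob x.

{"api": "apply_moves", "payload": {
  "moves": [0,0,8,-3.4,-2.5,0,6,0,0,16,-6.8,-5,0,6,0,0,24,-10.2,-7.5,0,6,0,0,32,-13.6,-10,0,6,0,0,40,-17,-12.5,0,6,0,0,48,-20.4,-15,0,6,0,0,56,-23.8,-17.5,0,6,0,0,64,-27.2,-20,0,6,0,0,72,-30.6,-22.5,0,6,0,0,80,-34,-25,0,6,0,0,88,-37.4,-27.5,0,6,0,0,96,-41.1,-29.4,0,6]
}}

```text
clock: 1.3
tcp_pos: [0.4782, 0.2225, 0.2453]
eef_rot: [-180.0, -0.0, 70.0]
contact_force: [0.5, 0.9, -0.6]
width: 0.702
gripper_force: 0.0
```

{"api": "apply_moves", "payload": {
  "moves": [0,0,8,0,0,0,6,0,0,16,0,0,0,6,0,0,24,0,0,0,6,0,0,32,0,0,0,6,0,0,40,0,0,0,6,0,0,48,0,0,0,6,0,0,52,0,0,0,6,0,0,52,0,0,0,6,0,0,52,0,0,0,6,0,0,52,0,0,0,6]
}}

```text
clock: 2.3
tcp_pos: [0.4775, 0.2244, 0.2452]
eef_rot: [-180.0, 0.0, 18.4]
contact_force: [0.6, -0.0, -0.4]
width: 0.705
gripper_force: 0.0
```

Run:
```python
from h import *
p,R,s=pose();print(p,s["eef_rot"],s["joint_pos"],s["contact_force"])
c=r.read_camera("wrist");np.save("w1.npy",c,allow_pickle=True);save(c,"w1.png")
```

```text
[0.47753769 0.22438653 0.24520193] [-1.79998172e+02  1.06062634e-02  1.84236504e+01] [-54.43525731   6.44215445  26.41175749  99.72921156  -2.97216806
  74.52625556 -98.95002792] [ 0.64732388 -0.00518415 -0.39214184]
```

View pics/w1.png

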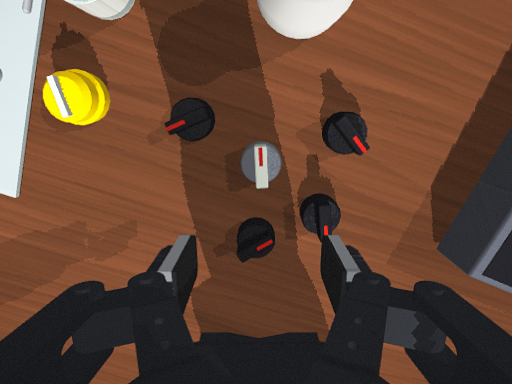

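The wrist view shows the white knob at (262,163), red end up, nearly in line with the tool. The black knobs are clear of where the fingers go.

```bash
cat >> h.py <<'E'
def bar(c,win,zt,tol=.004):
    """bright/red pixels at top height zt within win -> world centre, yaw"""
    u0,u1,v0,v1=win;P=[];red=[]
    for v in range(v0,v1):
        for u in range(u0,u1):
            a=c["color"][v,u].astype(int)
            isr=a[0]>150 and a[1]<110;isw=a.min()>170
            if isr or isw:
                p=dep(c,u,v)
                if abs(p[2]-zt)<tol:
                    q=onz(c,u,v,zt);P.append(q[:2])
                    if isr:red.append(q[:2])
    (cx,cy),sz,an=cv2.minAreaRect(np.array(P,np.float32)*1000)
    L=max(sz);b=cv2.boxPoints(((cx,cy),sz,an));e=b[1]-b[0];f=b[2]-b[1];e=e if np.hypot(*e)>np.hypot(*f) else f
    C=np.array([cx,cy])/1000;rm=np.mean(red,0)-C
    if e@rm<0:e=-e
    return C,np.degrees(np.arctan2(e[1],e[0])),sz,len(P)
E
python3 - <<'E'
from h import *
c=np.load("w1.npy",allow_pickle=True).item()
print(bar(c,(235,290,135,200),.045), dep(c,262,175),dep(c,276,165))
p,R,s=pose()
C=bar(c,(235,290,135,200),.045)[0];print("tool shift cm",R.inv().apply(np.r_[C,.041]-p)*100)
# shaft from top: base/tip of pointer
t=np.load("top.npy",allow_pickle=True).item()
a=onz(t,290.5,222.3,.077);b=onz(t,285.8,214.8,.078);d=b-a;print(a,np.degrees(np.arctan2(d[1],d[0])),np.linalg.norm(d))
E
```

```text
(array([0.48322311, 0.22419768]), np.float32(21.112368), (43.92430114746094, 12.109773635864258), 434) [0.4758749  0.2207407  0.04683588] [0.48736395 0.20758352 0.02443256]
tool shift cm [ 0.53126446  0.19722845 20.42222065]
[ 0.48496521 -0.14929265  0.077     ] 31.447535513726827 0.02988584960974071
```

{"api": "apply_moves", "payload": {
  "moves": [0,0,-2.7,0.5,0.2,4,6,0,0,-2.7,0.5,0.2,8,6,0,0,-2.7,0.5,0.2,12,6,0,0,-2.7,0.5,0.2,15,6,0,0,-2.7,0.5,0.2,17,6,0,0,-2.7,0.5,0.2,18.5,6,0,0,-2.7,0.5,0.2,19.5,6,0,0,-2.7,0.5,0.2,20.3,6,0,0,-2.7,0.5,0.2,20.3,6]
}}

```text
clock: 3.25
tcp_pos: [0.4827, 0.224, 0.0417]
eef_rot: [180.0, 0.1, 21.0]
contact_force: [-0.1, 0.9, 0.3]
width: 0.703
gripper_force: 0.0
```

Run:
```python
from h import *
p,R,s=pose();print(p,s["eef_rot"],s["contact_force"],s["width"])
c=r.read_camera("wrist");np.save("w2.npy",c,allow_pickle=True);save(c,"w2.png")
```

```text
[0.48269262 0.22395199 0.0417105 ] [1.79988828e+02 5.28705217e-02 2.10395007e+01] [-0.09841404  0.86861524  0.31571351] 0.7032759018168222
```

View pics/w2.png

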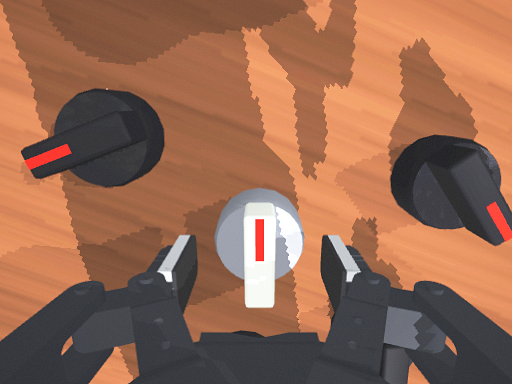

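The bar sits between the jaws at (259,255), straight and with the red end up. I'll close on it.

{"api": "apply_moves", "payload": {
  "moves": [0,0,0,0,0,0,3,0,0,0,0,0,0,1,0,0,0,0,0,0,0,0,0,0,0,0,0,0,0,0,0,0,0,0,0,0,0,0,0,0,0,0,0,0,0,0,0,0,0,0,0,0,0,0,0,0,0,0,0,0,0,0,0,0,0,0,0,0,0,0],
  "squeeze": 80
}}

```text
clock: 4.3
tcp_pos: [0.4834, 0.2243, 0.043]
eef_rot: [-180.0, -0.1, 21.0]
contact_force: [-1.6, -1.3, 5.7]
width: 0.142
gripper_force: 79.7
```

Run:
```python
from h import *
p,R,s=pose();print(p,s["eef_rot"],s["contact_force"],s["width"],s["gripper_force"])
c=r.read_camera("wrist");np.save("w3.npy",c,allow_pickle=True);save(c,"w3.png")
try:
  C,y,sz,n=bar(c,(215,310,180,330),.045,.006);print(C,y,sz,n,"in tool mm",R.inv().apply(np.r_[C,.045]-p)*1000)
except Exception as e: print(e)
t=np.load("w2.npy",allow_pickle=True).item()
print(bar(t,(215,310,180,330),.045,.006))
```

```text
[0.48339674 0.22431118 0.04296014] [-1.79972427e+02 -5.72986843e-02  2.10101226e+01] [-1.59215785 -1.28953511  5.67906748] 0.1420462738599519 79.69776749610901
[0.48429605 0.22534436] 21.084555 (46.969844818115234, 25.361963272094727) 2859 in tool mm [ 1.21198729 -0.6430405  -2.03833537]
(array([0.48423386, 0.22503195]), np.float32(21.128815), (47.557106018066406, 13.870756149291992), 2875)
```

View pics/w3.png

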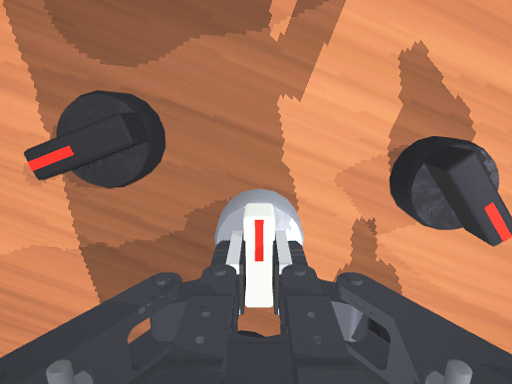

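The knob is gripped straight, with its axis about 1.2 mm ahead of the TCP in tool x and its underside 43 mm below the TCP. I'll lift it and carry it to a look-out just short of the shaft.

{"api": "apply_moves", "payload": {
  "moves": [0,0,0,0,0,-2,0,0,0,0,0,0,-5,0,0,0,0,0,0,-9,0,0,0,0,0,0,-13,0,0,0,0,0,0,-17,0,0,0,0,0,0,-20.5,0,0,0,-2,-2,4,-20.5,0,0,0,-4,-4,8,-20.5,0,0,0,-6,-6,12,-20.5,0,0,0,-8,-8,16,-20.5,0,0,0,-10,-10,20,-20.5,0,0,0,-10,-12,24,-20.5,0]
}}

```text
clock: 5.55
tcp_pos: [0.4564, -0.0448, 0.2473]
eef_rot: [-180.0, -0.0, 31.1]
contact_force: [0.8, 0.1, -0.0]
width: 0.14
gripper_force: 78.8
```

Run:
```python
from h import *
p,R,s=pose();print(p,s["eef_rot"],s["contact_force"],s["width"],s["gripper_force"])
print(R.inv().apply(np.array([.442,-.173,.248])-p)*100)
```

```text
[ 0.45641424 -0.04476625  0.24729192] [-1.79967894e+02 -3.72451957e-02  3.10924821e+01] [ 0.82453103  0.06208481 -0.02114506] 0.1397629047927223 78.779958486557
[-7.85655361 10.23667735 -0.08165087]
```

{"api": "apply_moves", "payload": {
  "moves": [0,0,0,-2,3,0,0,0,0,0,-4,6,0,0,0,0,0,-6,8.5,0,0,0,0,0,-7.8,10.2,0,0,0,0,0,-7.8,10.2,0,0,0,0,0,-7.8,10.2,0,0,0,0,0,-7.8,10.2,0,0]
}}

```text
clock: 6.25
tcp_pos: [0.443, -0.1695, 0.2472]
eef_rot: [-180.0, -0.0, 31.1]
contact_force: [-0.2, 0.6, -1.1]
width: 0.144
gripper_force: 78.8
```

Run:
```python
from h import *
p,R,s=pose();print(p,s["eef_rot"])
c=r.read_camera("wrist");np.save("w4.npy",c,allow_pickle=True)
cv2.imwrite("pics/w4.png",cv2.resize(c["color"][...,::-1],(800,600)))
```

```text
[ 0.44300443 -0.16950693  0.24717792] [-1.79976507e+02 -7.73638436e-03  3.11026428e+01]
```

View pics/w4.png

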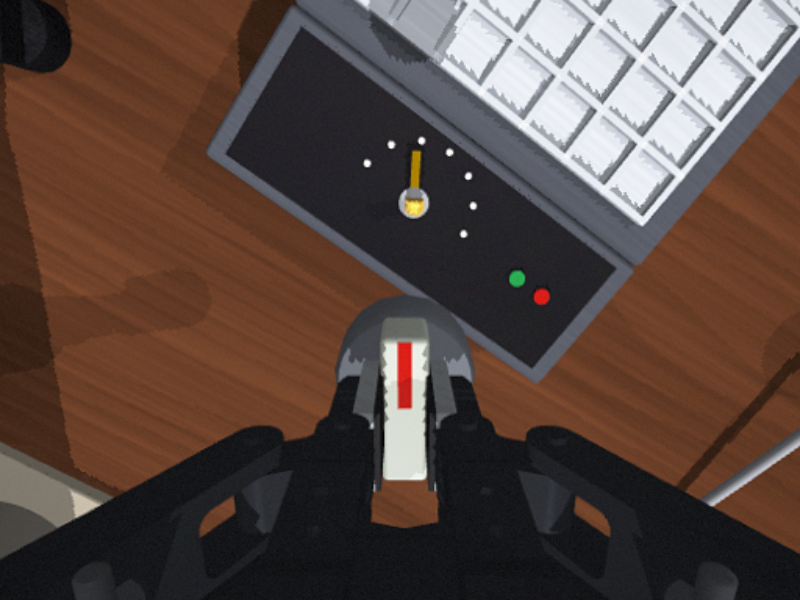

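The pointer runs from (413,195) to (416,152) in the enlarged picture, almost parallel to the tool's x. The brass tip is at about (414,207), and the knob is held straight.

Run:
```python
from h import *
p,R,s=pose();c=np.load("w4.npy",allow_pickle=True).item()
A=[];B=[]
for v in range(85,150):
  for u in range(245,290):
    a=c["color"][v,u].astype(int);q=dep(c,u,v)
    if abs(q[2]-.104)<.008 and abs(u-264)<12 and abs(v-132)<12:A.append(onz(c,u,v,.104))
    if a[0]-a[2]>60 and a[0]>80 and q[2]<.085:B.append(onz(c,u,v,.077))
A=np.array(A);B=np.array(B)
print(len(A),A.mean(0),A.min(0),A.max(0))
w=np.linalg.svd(B[:,:2]-B[:,:2].mean(0))[2][0]
print(len(B),B.mean(0),"yaw",np.degrees(np.arctan2(w[1],w[0])), np.ptp((B[:,:2])@w))
(cx,cy),rad=cv2.minEnclosingCircle(A[:,:2].astype(np.float32)*1000);print("circ",cx,cy,rad)
d=B.mean(0)[:2]-A.mean(0)[:2];print("from axis",np.degrees(np.arctan2(d[1],d[0])),np.hypot(*d))
C,y,sz,n=bar(c,(235,285,195,312),p[2]+.002,.006);print(C,y,sz,"tool mm",R.inv().apply(np.r_[C,p[2]+.002]-p)*1000)
for T in(A.mean(0)[:2],np.array([cx,cy])/1000):
  print("cm to go", R.inv().apply(np.r_[T,0]-np.r_[C,0])*100)
```

```text
114 [ 0.48555787 -0.14906335  0.104     ] [ 0.48060184 -0.15444477  0.104     ] [ 0.49113125 -0.14309474  0.104     ]
139 [ 0.50328003 -0.13990929  0.077     ] yaw -148.7492714296602 0.037336785616534696
circ 485.80340576171875 -148.87733459472656 5.799908638000488
from axis 27.317782533600166 0.019946722730912095
[ 0.44248108 -0.16925204] 31.068012 (43.810855865478516, 12.747724533081055) tool mm [-0.36301582 -0.48299579 -1.9998594 ]
cm to go [4.73116266e+00 4.98031790e-01 4.42280795e-05]
cm to go [4.76179623e+00 4.94797569e-01 4.66070442e-05]
```

Shaft yaw is 31.2° against 31.1° for the tool, so no further turn is needed. I'll go over the shaft and stop just above it to check.

{"api": "apply_moves", "payload": {
  "moves": [0,0,0,2,0.2,1,0,0,0,0,4,0.4,2,0,0,0,0,4.6,0.5,4,0,0,0,0,4.6,0.5,6.5,0,0,0,0,4.6,0.5,8.5,0,0,0,0,4.6,0.5,9.4,0,0,0,0,4.6,0.5,9.4,0,0,0,0,4.6,0.5,9.4,0]
}}

```text
clock: 7.1
tcp_pos: [0.4852, -0.151, 0.154]
eef_rot: [180.0, -0.0, 31.0]
contact_force: [-0.4, -0.1, -0.1]
width: 0.138
gripper_force: 78.8
```

Run:
```python
from h import *
p,R,s=pose();print(p,s["eef_rot"],s["contact_force"])
kn=p+R.apply([.0008,0,0]);print("knob axis",kn,"err to shaft tool mm",R.inv().apply(np.array([.4858,-.1489,kn[2]])-kn)*1000,"underside",p[2]-.043)
ims=[]
for n in("side","wrist"):
    c=r.read_camera(n);np.save(n+"5.npy",c,allow_pickle=True)
    a=c["color"][...,::-1]
    ims.append(cv2.resize(a[130:195,240:320] if n=="side" else a[150:312,160:360],(400,325)))
cv2.imwrite("pics/m5.png",np.hstack(ims))
```

```text
[ 0.48523545 -0.15103566  0.15401561] [ 1.79977176e+02 -3.47148022e-02  3.10405194e+01] [-0.38668447 -0.08269664 -0.07938575]
knob axis [ 0.4859209  -0.15062314  0.15401609] err to shaft tool mm [ 7.84944053e-01 -1.53873119e+00 -1.37370322e-04] underside 0.1110156090475848
```

View pics/m5.png

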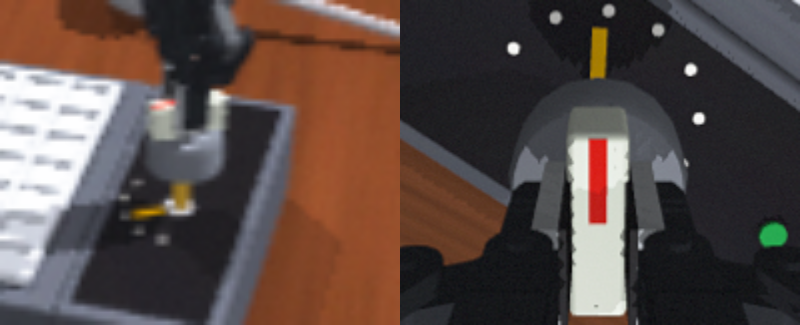

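The side crop shows the knob just above the brass shaft, roughly concentric. In the wrist crop the pointer at (598,55) lines up with the red line at (597,180). I'll put a number on what's left.

Run:
```python
from h import *
p,R,s=pose();print(p)
c=np.load("wrist5.npy",allow_pickle=True).item();print("K",c["camera_matrix"][0,2])
B=[]
for v in range(155,192):
  for u in range(245,275):
    a=c["color"][v,u].astype(int)
    if a[0]-a[2]>60 and a[1]>60: B.append(R.inv().apply(onz(c,u,v,.077)-p)*1000)
B=np.array(B);w=np.linalg.svd(B[:,:2]-B[:,:2].mean(0))[2][0]
print(len(B),"pointer tool mm",B.min(0),B.max(0),B.mean(0),"ang",np.degrees(np.arctan(w[1]/w[0])))
C,y,sz,n=bar(c,(235,285,195,312),p[2]+.002,.006);print("bar tool",R.inv().apply(np.r_[C,p[2]+.002]-p)*1000,y,sz)
# side view: skirt & shaft columns at rows
c=np.load("side5.npy",allow_pickle=True).item()
for v in range(166,173):
  us=[u for u in range(262,292) if (lambda a:a[0]-a[2]>45 and a[0]>80)(c["color"][v,u].astype(int))]
  print(v,us)
for v in range(156,166): print(v,[int(x) for x in c["color"][v,264:292].mean(1)])
o,d=ray(c,276,165);print(o,d)
```

```text
[ 0.48543215 -0.15114808  0.15430562]
K 258.6496491157032
197 pointer tool mm [14.70311377 -3.04081278 77.32673571] [31.32986455  2.38449494 77.35627779] [23.09607053 -0.3931752  77.34159661] ang 3.753582791962465
bar tool [-0.28289713 -0.55010603 -2.00080569] 31.00553 (43.766090393066406, 12.745468139648438)
166 []
167 [274, 275, 276, 277]
168 [274, 275, 276, 277]
169 [274, 275, 276, 277]
170 [275, 276, 277]
171 [270, 271, 272, 275, 276]
172 [266, 267, 268, 269, 270, 271, 272]
156 [124, 128, 99, 107, 99, 90, 134, 157, 160, 161, 147, 135, 119, 106, 128, 127, 113, 140, 165, 166, 107, 39, 39, 39, 38, 39, 39, 38]
157 [125, 108, 101, 107, 77, 60, 116, 153, 156, 165, 153, 119, 99, 88, 127, 155, 187, 181, 165, 162, 109, 46, 37, 39, 37, 38, 37, 37]
158 [129, 108, 109, 98, 51, 67, 87, 87, 82, 84, 82, 81, 89, 91, 131, 156, 153, 154, 150, 148, 107, 51, 39, 37, 37, 39, 38, 38]
159 [123, 123, 126, 87, 42, 65, 78, 82, 83, 84, 84, 85, 151, 186, 169, 154, 139, 138, 138, 137, 102, 50, 40, 37, 37, 37, 38, 38]
160 [111, 110, 115, 72, 43, 63, 78, 80, 81, 86, 88, 97, 107, 109, 109, 107, 110, 118, 121, 127, 99, 50, 38, 39, 38, 38, 38, 37]
161 [104, 108, 94, 49, 44, 63, 76, 78, 82, 85, 86, 89, 89, 90, 91, 95, 101, 108, 119, 130, 99, 50, 38, 37, 35, 38, 37, 38]
162 [110, 113, 73, 36, 46, 67, 75, 80, 82, 86, 86, 87, 88, 88, 89, 91, 97, 107, 117, 130, 91, 39, 37, 37, 35, 38, 37, 39]
163 [104, 95, 48, 38, 38, 58, 74, 79, 81, 85, 85, 88, 88, 88, 88, 90, 99, 109, 118, 112, 75, 37, 36, 38, 38, 38, 38, 39]
164 [110, 72, 37, 38, 39, 44, 62, 78, 81, 82, 86, 86, 87, 88, 88, 90, 97, 107, 117, 90, 48, 38, 37, 38, 36, 38, 36, 51]
165 [100, 48, 42, 46, 44, 38, 42, 58, 75, 82, 84, 87, 85, 88, 86, 88, 95, 93, 74, 48, 40, 39, 38, 38, 39, 38, 38, 80]
[0.37218594 0.78040072 0.76890731] [ 0.09917397 -0.81121558 -0.58409394]
```

{"api": "apply_moves", "payload": {
  "moves": [0,0,2,0.08,-0.08,0,0,0,0,2,0.08,-0.08,0.3,0,0,0,2,0.08,-0.08,0.6,0,0,0,2,0.08,-0.08,0.8,0,0,0,2,0.08,-0.08,1.0,0,0,0,2,0.08,-0.08,1.2,0,0,0,2,0.08,-0.08,1.4,0,0,0,2,0.08,-0.08,1.4,0],
  "squeeze": 100
}}

```text
clock: 8.0
tcp_pos: [0.4854, -0.1499, 0.1392]
eef_rot: [180.0, -0.0, 29.0]
contact_force: [2.1, 0.9, -2.7]
width: 0.132
gripper_force: 102.8
```

That is 8 mm past the shaft's top with almost no force, so the shaft has entered the hole. I'll keep going.

{"api": "apply_moves", "payload": {
  "moves": [0,0,0,0,0,0.2,0,0,0,0,0,0,0.4,0,0,0,0,0,0,0.6,0,0,0,0,0,0,0.8,0,0,0,0,0,0,1.0,0,0,0,0,0,0,1.0,0]
}}

```text
clock: 8.6
tcp_pos: [0.4853, -0.1499, 0.1291]
eef_rot: [180.0, -0.0, 29.0]
contact_force: [5.3, 2.4, -2.2]
width: 0.129
gripper_force: 102.6
```

{"api": "apply_moves", "payload": {
  "moves": [0,0,0,0.05,0,0,0,0,0,0,0.08,0,0.1,0,0,0,0,0.08,0,0.2,0,0,0,0,0.08,0,0.3,0,0,0,0,0.08,0,0.4,0,0,0,0,0.08,0,0.4,0]
}}

```text
clock: 9.2
tcp_pos: [0.4856, -0.1498, 0.1253]
eef_rot: [-180.0, 0.0, 29.0]
contact_force: [1.3, 1.5, 5.1]
width: 0.131
gripper_force: 103.4
```

The spring is engaged at 5 N. I'll press to the stop.

{"api": "apply_moves", "payload": {
  "moves": [0,0,0,0,0,0.1,0,0,0,0,0,0,0.2,0,0,0,0,0,0,0.3,0,0,0,0,0,0,0.3,0,0,0,0,0,0,0.3,0]
}}

```text
clock: 9.7
tcp_pos: [0.4857, -0.1498, 0.1225]
eef_rot: [-180.0, -0.0, 29.0]
contact_force: [-0.1, 2.1, 7.0]
width: 0.132
gripper_force: 103.8
```

{"api": "apply_moves", "payload": {
  "moves": [0,0,0,0,0,0.1,0,0,0,0,0,0,0.2,0,0,0,0,0,0,0.2,0,0,0,0,0,0,0.2,0]
}}

```text
clock: 10.1
tcp_pos: [0.486, -0.1499, 0.1215]
eef_rot: [-180.0, -0.0, 29.0]
contact_force: [-5.5, 3.3, 21.5]
width: 0.128
gripper_force: 106.0
```

{"api": "apply_moves", "payload": {
  "moves": [0,0,0,0,0,0,0,0,0,0,0,0,0,0,0,0,0,0,0,0,0,0,0,0,0,0,0,0,0,0,0,0,0,0,0,0,0,0,0,0,0,0]
}}

```text
clock: 10.7
tcp_pos: [0.486, -0.1499, 0.1215]
eef_rot: [-180.0, -0.0, 29.0]
contact_force: [-5.1, 3.5, 21.7]
width: 0.13
gripper_force: 105.9
```

Run:
```python
from h import *
p,R,s=pose();print(p,s["contact_force"])
ims=[]
for n in("side","wrist"):
    c=r.read_camera(n);np.save(n+"6.npy",c,allow_pickle=True)
    a=c["color"][...,::-1]
    ims.append(cv2.resize(a[130:195,240:320] if n=="side" else a[150:312,160:360],(400,325)))
cv2.imwrite("pics/m6.png",np.hstack(ims))
for n in("wrist5","wrist6"):
    c=np.load(n+".npy",allow_pickle=True).item()
    # bar top height relative to camera => slip check
    print(n,[round(float(np.median(c["depth"][v-1:v+2,257:261])),4) for v in (235,250,265,280)])
```

```text
[ 0.48596657 -0.14990847  0.1214858 ] [-5.08786917  3.53133988 21.66924477]
wrist5 [0.1362, 0.1374, 0.1403, 0.1427]
wrist6 [0.1365, 0.1384, 0.1404, 0.1426]
```

View pics/m6.png

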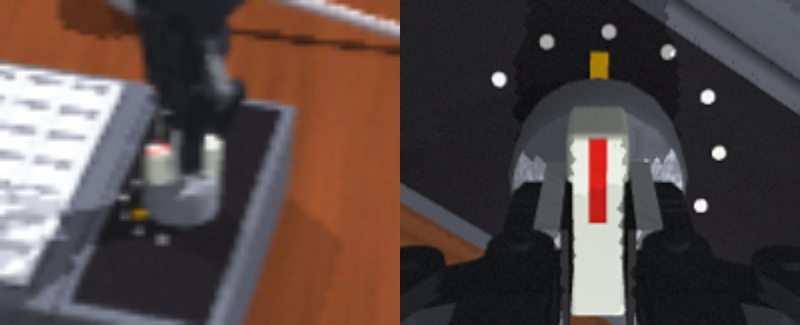

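The knob has not slipped in the grip. Its skirt stands about 3 mm above the console and the pointer is in line with the red mark. The push holds steady at 21.7 N with no further travel, so the shaft is at its stop, and I'm handing in.

```bash
python3 -c "
from bench import r
print(r.job_done())"
```

```text
the job is handed in; nothing more can be done
None
```

The knob is fully home on the D-shaft and still gripped, with a steady push of about 22 N that appears to hold the shaft at its stop; I handed it in at about 11 s, and no result came back.

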